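Hold the sample cell in the photometer's light path

TASK

Slide the photometer's shutter fully open by its orange tab, then take the glass cell with the blue stopper from the white rack by its two frosted faces, never touching its clear windows or knocking it against the photometer. Finish holding it upright and still in the light path, halfway between lamp and detector and clear of everything, so that the beam passes squarely through the middle of both windows. Leave the other two cells in the rack and the things round about where they are.

Things in the scene. Friction and masses are not known exactly. Their poses are not given: they have to be found in the camera images.
- photometer: Aluminium base 84 (x -34 to 50) x 214 x 12 mm, black lamp housing at its +y end, light grey detector at -y, each 50 (x) x 40 mm, top 66 mm above the worktop. Open gap between them, y -55 to +51 mm. Beam, 4 mm thick, along y at z = 48 mm. Origin: on the worktop under mid-gap; x points away from the robot, z up. A 0.7 m high glass partition stands along y = 0 from x = 0.33 on
- beam_mid (a point): middle of the light path, 48 mm above the worktop, halfway between lamp and detector (a black cross on the base plate lies under it); y axis along the beam, x across it, z up
- shutter (a joint): lamp shutter, m: 0 = closed (covers the port), 0.030 = fully open, at the stop; slides along the photometer's +x, away from the robot, with about 1.5 N of friction, and stays where it is left; begins between 0 and 0.006
- shutter_tab (a point): centre of the top of the shutter's orange tab, 90 mm above the worktop; moves with the shutter. Tab 12 mm (photometer x) x 10 mm (y), its top 24 mm above the lamp housing's top, at photometer y = +56.5 mm; axes as the photometer's
- cell_rack: white rack fixed to the worktop, 56 (x) x 150 (y) x 18 mm high, three rectangular pockets in a row along y, 48 mm apart, 12 mm deep, floor 6 mm above the worktop. A cell stands in each with 1 mm of play all round, its long (26 mm) side along the row. Origin: centre of its underside
- sample: glass cell with BLUE stopper, upright in any of the three pockets. Body 16 (x) x 26 (y) x 50 mm high, stopper 9.5 x 19 mm on top up to 60 mm; 40 g. Frosted (opaque white) faces: the 26 mm wide ones at +x and -x; grip here, across 16 mm, say 36 mm above the underside. Clear windows: the narrow faces at +y and -y; light goes along y, either way round. Origin: centre of underside, z up
- sample_center (a point): centre of the sample cell's body and of its clear windows, 25 mm above its underside; axes as the cell
- sample_frosted_far: frosted face plate of the sample cell at its +x side, 26 x 50 mm; origin and axes as the cell's
- sample_frosted_near: frosted face plate of the sample cell at its -x side, 26 x 50 mm; origin and axes as the cell's
- sample_window_left: clear window of the sample cell at its +y side, 11 x 50 mm, not to be touched; origin and axes as the cell's
- sample_window_right: clear window of the sample cell at its -y side, 11 x 50 mm, not to be touched; origin and axes as the cell's
- blank: another glass cell, same size and shape as the sample cell, but with a white stopper; stands in another pocket of the rack; stays there. Origin: centre of its underside
- standard: another glass cell, same size and shape as the sample cell, but with a red stopper; stands in another pocket of the rack; stays there. Origin: centre of its underside
- timer: bench timer, 62 x 66 x 18 mm, lying on the worktop; a bystander. Origin: centre of its underside
- petri_dish: clear petri dish, 91 mm across, 16 mm high; a bystander. Origin: centre of its underside
- oil_bottle: small amber dropper bottle with a white cap, 24 mm across, 62 mm high; a bystander. Origin: centre of its underside
There are look-alikes about, which are no part of the job. Leave any yellow look-alike of the sample alone.

How it is judged:
By the outcome, as a careful person would: the job done as asked, in the order asked, and still so for the second after the job is handed in, while the arm keeps its last pose, push and grip.
It also fails if it takes over 51 s, if anything falls off the work surface, if the arm or the gripper's body presses on something with over 40 N, if the wrist force passes 120 N, or if a joint passes its speed limit or range.

ROBOT

A 6-joint arm with a two-finger parallel gripper is mounted at the origin on a cart in front of the work surface, level with it; the furniture and walls round the work are solid. World frame = base frame: x ahead of the robot, y to its left, z up, the work surface at z = 0. Lengths are in m, angles in rad, forces in N, time in s.
With the tool pointing down it reaches from about 0.375 to 0.9 m from the base axis. Payload 3.1 kg.
Tool frame: the origin (TCP) lies midway between the tips of the shut fingers; the grasp point (between the pads) lies 19 mm behind it; z points along the fingers, y is the line along which they close (so a half turn about z gives the same grasp; the last joint's range is limited). The gripper opens to 85 mm and grips with 20 to 120 N. Pads are 22 mm wide; open, the fingers measure 114 mm over their backs; the gripper's body (76 mm by 85 mm) begins 54 mm behind the grasp point. The pads swing forward as they close: fully open they stand 13 mm farther back than shut.
Start: joints at [1.044, 0.527, 1.433, -0, 1.181, -0.178], TCP at [0.213, 0.588, 0.195] pointing down, gripper open.
Joint ranges: [-3.08, 3.08], [-0.75, 2.2], [0.22, 2.44], [-1.43, 4.57], [0, 2.65], [-2.85, 2.85]. Speed limits (rad/s): [2.79, 2.79, 3.14, 3.14, 3.14, 3.14].

INTERFACE

Orientations are given as a unit quaternion [x, y, z, w].
In Python, from station import manip gives the robot as it stands.
- The arm moves only by the tool step_arm, never from a script. Its argument "targets" is text: rows parted by semicolons, each of 4 numbers parted by spaces: the shift along the tool's x, y, z in mm, then the turn about the tool's z in degrees. A call has 1 to 12 rows; each row is the pose to reach, as a shift and turn from the pose commanded when the call began, along the tool's axes at that moment; what a row does not reach only later rows make up. A row lasts 1/10 s, in which the tool goes at most 50 mm and 8.59 degrees, less where a joint would pass 70% of its speed; a pose out of reach is approached as far as the arm can. A call with a gripper value outside its range is refused whole. "gripper" is the closure, from 0 (fully open) to 1 (shut), set as the call begins (left out, the last holds). The fingers move at their own pace and stop on an object; "squeeze" is the grip in N (left out, the last holds). Time passes only in rows, so rows that repeat a pose let the fingers close. It gives the time, the measured TCP pose, the force, the opening and the grip force at its end, in the units of the state.
- manip.sense(): the state, without advancing time (a new reading comes with each control period).
- manip.snapshot(name): name is "side" or "top" or "wrist"; returns the picture (420x560x3 uint8, red, green, blue); there is no depth.
- manip.get_calibration(name): a dict with "fov_y" (degrees; the focal length in pixels is half the picture's height over the tangent of half this angle, whatever the lens; pixels are square), "cx", "cy" (the principal point, pixels), "k1" (the pictures are not rectified: a ray, as slopes to the right and down, at radius r is drawn at 1 + k1 r^2 times it, then the intrinsics apply), "extrinsics" (4x4, takes a point from camera to world coordinates); the wrist camera has in their place "tool_from_camera" (4x4, takes a point from camera to tool coordinates, whose origin is the TCP and whose axes are the flange's). Camera axes: x right, y down, z forward; pixel columns grow to the right and rows downward; lengths in m; the calibration is good to about 2 mm. A picture is of the moment at which its call begins: read the wrist's pose just before it. get_calibration takes no time and is no camera call.
- manip.sign_off(): hands the job in; it is judged then, once.
Trained networks look in the newest picture that a camera, given by its name, has taken for a name from the list of things; names that differ only in an ending like _2 or _b are one class to them, and where a whole thing is asked for, a point or a joint stands for the part that bears it (a point fixed in the world has none). Each returns a list of dicts, best first, with "p" (0 to 1); they miss things now and then, are a little off and sometimes report something else, mostly with a low value. They report only what shows in the picture. A call takes as long as a camera call. They do not tell look-alikes from the thing itself.
- manip.recognise(camera, query): "position" ([column, row] in pixels, amid what is visible of it).
- manip.masks_of(camera, query): "pixels" (420x560 bool, what is visible of it) and "position" ([column, row] in pixels, amid what is visible of it).
- manip.mark_of(camera, query): "position" ([column, row] in pixels: a listed point, or the origin of a listed thing).
The state is a dict: "t": time; "q": joint angles; "qd": joint speeds; "tau": joint torques, N m; "tcp_pos": TCP position; "tool_rot": TCP orientation; "force": force on the tool from outside, world axes, zero at the start; "ft_torque": the same for the moment, N m; "finger_gap": opening from 0.0 (shut) to 1.0 (fully open); "gripper_force": force on a finger pad.
Only numpy, scipy, OpenCV 4.12 (cv2) and the standard library are available. Lean on these libraries where they do the work, as an engineer would, in place of code of your own. Each camera call takes 0.05 s, during which the arm holds its last target. There are 200 camera calls.

## Working session

There is one attempt and no reset: what is moved stays moved. The work goes in short steps, Python scripts to look and compute and a tool call to move; the robot and the scene stay as the last step left them, time stands still between calls to the robot, and variables do not carry over. Pictures are saved under pics/ and viewed, at most 10 in all, crops included, and the job is handed in when it is done.

Besides the shell and the picture viewer there is one more tool, called after ">>>" by a JSON object that holds its "op" and its "data", one argument or row to a line. step_arm: Moves the arm, as the interface text tells. Its arguments: {"type":"object","properties":{"targets":{"type":"string"},"gripper":{"type":"number"},"squeeze":{"type":"number"}},"required":["targets"]}

```bash
mkdir -p pics; cat > h.py <<'E'
import numpy as np, cv2
from station import manip
from scipy.spatial.transform import Rotation as R
def T_of(cam):
    c=manip.get_calibration(cam)
    if 'extrinsics' in c: return c,np.array(c['extrinsics'])
    s=manip.sense(); T=np.eye(4); T[:3,:3]=R.from_quat(s['tool_rot']).as_matrix(); T[:3,3]=s['tcp_pos']
    return c,T@np.array(c['tool_from_camera'])
def f_of(c): return 210/np.tan(np.radians(c['fov_y'])/2)
def ray(cam,px,cT=None):
    c,T=cT or T_of(cam); f=f_of(c)
    d=np.array([(px[0]-c['cx'])/f,(px[1]-c['cy'])/f]); u=d.copy()
    for _ in range(30): u=d/(1+c['k1']*(u@u))
    v=T[:3,:3]@np.array([u[0],u[1],1]); return T[:3,3],v/np.linalg.norm(v)
def at_z(cam,px,z,cT=None):
    o,v=ray(cam,px,cT); return o+v*(z-o[2])/v[2]
def proj(cam,p,cT=None):
    c,T=cT or T_of(cam); q=np.linalg.inv(T)@np.append(p,1); u=q[:2]/q[2]
    u=u*(1+c['k1']*(u@u)); return u*f_of(c)+[c['cx'],c['cy']]
def tri(*rays):
    A=0;b=0
    for o,v in rays:
        M=np.eye(3)-np.outer(v,v); A=A+M; b=b+M@o
    p=np.linalg.solve(A,b); return p,[np.linalg.norm((np.eye(3)-np.outer(v,v))@(p-o))*1e3 for o,v in rays]
def save(im,n): cv2.imwrite(f'pics/{n}.png',im[:,:,::-1])
E
python3 - <<'E'
from h import *
np.set_printoptions(precision=4,suppress=True)
s=manip.sense(); print(s['t'],s['tcp_pos'],s['tool_rot'],R.from_quat(s['tool_rot']).as_matrix(),s['finger_gap'])
for n in('side','top'):
    im=manip.snapshot(n); save(im,n+'0'); c,T=T_of(n); print(n,T[:3,3],T[:3,2],c['fov_y'])
    for q in('photometer','beam_mid','shutter_tab','cell_rack','sample','sample_center','blank','standard','timer','petri_dish','oil_bottle'):
        print(q,[(round(r['p'],2),np.round(r['position'],1).tolist()) for r in manip.mark_of(n,q)[:4]])
a=cv2.imread('pics/side0.png');print(manip.sense()['t'])
E
```

```text
0.0 [0.2126 0.5869 0.1936] [ 0.173   0.9849 -0.001  -0.0004] [[-0.9401  0.3408 -0.0011]
 [ 0.3408  0.9401 -0.0018]
 [ 0.0004 -0.0021 -1.    ]] 1.0002764381103117
side [0.2152 1.1946 0.6782] [ 0.258  -0.8372 -0.4821] 45.5399590417937
photometer [(0.61, [256.6, 256.4])]
beam_mid [(0.94, [252.5, 241.7])]
shutter_tab [(0.46, [254.6, 239.2])]
cell_rack [(0.79, [325.3, 268.3])]
sample [(0.75, [306.6, 296.8]), (0.61, [329.9, 275.8])]
sample_center [(0.84, [308.9, 290.9]), (0.7, [329.2, 263.9])]
blank [(0.69, [327.6, 263.2])]
standard [(0.63, [329.7, 266.0]), (0.42, [320.9, 251.9]), (0.32, [257.0, 257.3])]
timer [(0.81, [297.2, 332.0]), (0.64, [329.7, 272.5])]
petri_dish [(0.58, [325.4, 181.4]), (0.34, [330.2, 264.1])]
oil_bottle [(0.52, [220.4, 218.6])]
top [0.3579 0.1394 1.3739] [ 0.1379  0.0145 -0.9903] 51.38975015436948
photometer [(0.25, [256.5, 248.4])]
beam_mid [(0.76, [250.7, 191.4])]
shutter_tab [(0.59, [231.7, 192.9])]
cell_rack [(0.78, [256.3, 247.5])]
sample [(0.62, [240.9, 250.8]), (0.41, [215.7, 242.4])]
sample_center [(0.64, [213.5, 244.2])]
blank [(0.64, [256.3, 246.2])]
standard [(0.48, [272.3, 243.5])]
timer [(0.78, [180.5, 243.5]), (0.47, [249.8, 198.0])]
petri_dish [(0.56, [393.5, 219.4])]
oil_bottle [(0.39, [301.9, 144.0])]
1.2
```

```bash
python3 - <<'E'
import cv2
a=cv2.imread('pics/side0.png')[150:360,180:400];cv2.imwrite('pics/side_c.png',cv2.resize(a,None,fx=2.8,fy=2.8,interpolation=cv2.INTER_CUBIC))
a=cv2.imread('pics/top0.png')[120:300,150:340];cv2.imwrite('pics/top_c.png',cv2.resize(a,None,fx=3.2,fy=3.2,interpolation=cv2.INTER_CUBIC))
E
```

```text
(no output)
```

View pics/side_c.png

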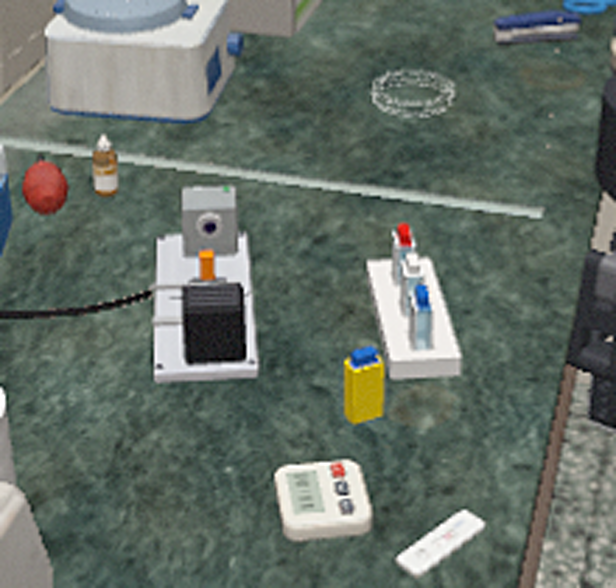

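View pics/top_c.png

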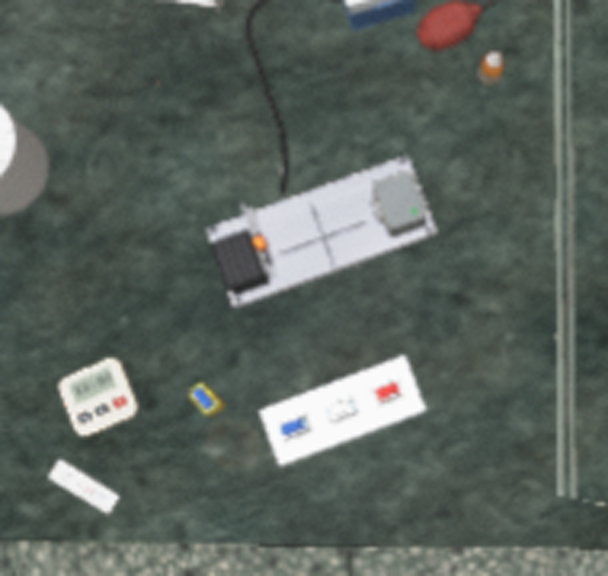

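Blue-stopper candidates:
- The sample in the rack's leftmost pocket, at side (330,263) and top (242,253).
- The yellow look-alike outside the rack, at side (310,287) and top (214,244).
- The blank (white, top (257,247)) and the standard (red, top (271,242)).

I choose the one in the rack's left pocket.

```bash
python3 - <<'E'
from h import *
np.set_printoptions(precision=4,suppress=True)
t=lambda x,y:(150+x/3.2,120+y/3.2)
s=lambda x,y:(180+x/2.8,150+y/2.8)
P=[at_z('top',t(*p),.012) for p in((208,230),(408,157),(437,232),(235,305))]; print('base',np.array(P))
print('cross',at_z('top',t(325,240),.012),'yaw',np.degrees(np.arctan2(*(P[0]-P[1])[:2])*-1))
Q=[at_z('top',t(*p),.018) for p in((259,411),(405,355),(426,408),(279,465))]; print('rack',np.array(Q),np.mean(Q,0),'yaw',np.degrees(np.arctan2(*(Q[0]-Q[1])[:2])*-1))
print('tab',tri(ray('top',t(260,242)),ray('side',s(207,253))))
print('stop',tri(ray('top',t(294,426)),ray('side',s(421,290))), at_z('top',t(294,426),.066))
print('yellow',at_z('top',t(205,398),.06),'bottle',at_z('top',t(491,62),.06))
E
```

```text
base [[0.5875 0.3565 0.012 ]
 [0.6627 0.1587 0.012 ]
 [0.5872 0.1293 0.012 ]
 [0.5128 0.3276 0.012 ]]
cross [0.5783 0.24   0.012 ] yaw 20.823060935160594
rack [[0.4089 0.3007 0.018 ]
 [0.4647 0.1596 0.018 ]
 [0.4134 0.1388 0.018 ]
 [0.357  0.2802 0.018 ]] [0.411  0.2198 0.018 ] yaw 21.577417288040103
tab (array([0.5622, 0.2946, 0.0904]), [np.float64(1.1216601378032303), np.float64(1.1216601378032183)])
stop (array([0.3927, 0.2619, 0.0644]), [np.float64(0.7688010788517682), np.float64(0.7688010788517664)]) [0.3934 0.2619 0.066 ]
yellow [0.4189 0.3471 0.06  ] bottle [0.7471 0.0783 0.06  ]
```

>>> {"op": "step_arm", "data": {
  "targets": "0 0 -50 0; -40 -20 -100 8; -80 -40 -110 16; -120 -60 -110 24; -165 -75 -110 32; -210 -95 -110 40; -255 -115 -110 48; -300 -135 -110 49; -345 -155 -110 49; -385 -175 -110 49; -415 -187 -110 49; -415 -187 -110 49"
}}

```text
t: 2.4
tcp_pos: [0.5429, 0.2669, 0.3043]
tool_rot: [0.568, 0.823, 0.0, 0.001]
force: [-0.2, 0.8, -1.0]
finger_gap: 0.998
gripper_force: 0.0
```

```bash
python3 - <<'E'
from h import *
np.set_printoptions(precision=4,suppress=True)
s=manip.sense(); print(s['t'],s['tcp_pos'],R.from_quat(s['tool_rot']).as_matrix(),s['q'],s['force'])
n='wrist'; cT=T_of(n); im=manip.snapshot(n); save(im,'w1'); print(np.array(manip.get_calibration(n)['tool_from_camera']),cT[0]['fov_y'])
for q in('photometer','beam_mid','shutter_tab','cell_rack','sample','sample_center'):
    print(q,[(round(r['p'],2),np.round(r['position'],1).tolist()) for r in manip.mark_of(n,q)[:4]])
for nm,p in dict(tab=(.562,.295,.09),mid=(.578,.24,.012),samp=(.393,.262,.066)).items(): print(nm,proj(n,p,cT))
E
```

```text
2.4 [0.5429 0.2669 0.3043] [[-0.3544  0.9351  0.0018]
 [ 0.9351  0.3544 -0.0011]
 [-0.0016  0.0013 -1.    ]] [ 0.2732  0.3974  1.3434 -0.0015  1.3994 -0.0888] [-0.1993  0.8015 -0.9567]
[[-0.0004 -0.9503 -0.3114  0.0797]
 [ 1.     -0.0001 -0.001   0.0006]
 [ 0.0009 -0.3114  0.9503 -0.1791]
 [ 0.      0.      0.      1.    ]] 68.21771179929817
photometer [(0.64, [295.0, 186.1])]
beam_mid [(0.86, [297.0, 193.4]), (0.28, [190.7, 190.2]), (0.22, [189.7, 164.7])]
shutter_tab [(0.59, [301.2, 155.8])]
cell_rack [(0.59, [189.1, 163.5])]
sample [(0.91, [183.2, 127.4]), (0.72, [222.7, 79.3])]
sample_center [(0.73, [214.4, 75.7]), (0.71, [179.7, 129.3]), (0.53, [188.4, 158.3])]
tab [301.2062 160.2026]
mid [294.2084 189.1238]
samp [171.128  135.3848]
```

View pics/w1.png

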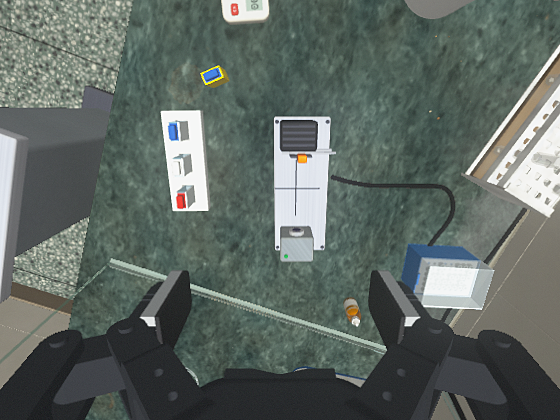

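Wrist view: photometer upright in the picture, tab at (302,158), cross at (296,188). In the rack, blue stopper (174,130), white (182,165), red (182,200); the yellow look-alike at (212,75).

```bash
python3 - <<'E'
from h import *
np.set_printoptions(precision=4,suppress=True)
n='wrist'; cT=T_of(n); im=cv2.imread('pics/w1.png')
print('cross',at_z(n,(296,188),.012,cT),'tab',at_z(n,(302,157.5),.09,cT), 'stopper', at_z(n,(174.5,131),.066,cT))
for q in((274,116),(331,117),(327,250)): print(at_z(n,q,.012,cT))
for q in((161.5,111),(201,110.5),(208,210),(172.5,212)): print(at_z(n,q,.018,cT))
a=cv2.resize(im[95:270,150:345],None,fx=4,fy=4,interpolation=cv2.INTER_CUBIC); a=a[:600]; cv2.imwrite('pics/w1c.png',a)
E
```

```text
cross [0.5751 0.2477 0.012 ] tab [0.5565 0.3034 0.09  ] stopper [0.3905 0.2726 0.066 ]
[0.5048 0.3359 0.012 ]
[0.5827 0.3646 0.012 ]
[0.6633 0.168  0.012 ]
[0.3519 0.2844 0.018 ]
[0.4047 0.3054 0.018 ]
[0.4581 0.1658 0.018 ]
[0.4066 0.1422 0.018 ]
```

View pics/w1c.png

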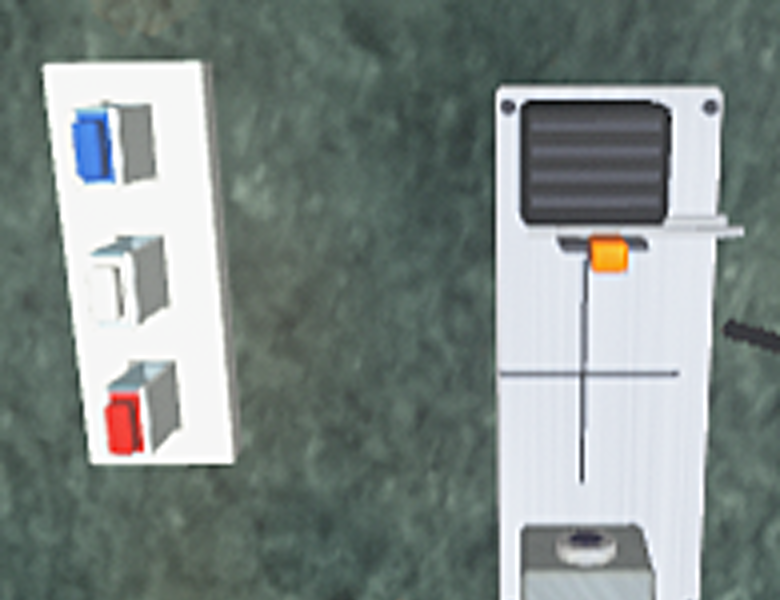

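>>> {"op": "step_arm", "data": {
  "targets": "10 10 45 0; 20 22 90 0; 24 27 110 0; 24 27 110 0; 24 27 110 0; 24 27 110 0"
}}

```text
t: 3.35
tcp_pos: [0.5569, 0.303, 0.1968]
tool_rot: [0.566, 0.825, 0.001, 0.001]
force: [-0.0, 0.3, 0.6]
finger_gap: 0.999
gripper_force: 0.0
```

```bash
python3 - <<'E'
from h import *
np.set_printoptions(precision=4,suppress=True)
n='wrist'; cT=T_of(n); s=manip.sense(); im=manip.snapshot(n); save(im,'w2'); s2=manip.sense(); print(s['tcp_pos'],s2['tcp_pos'],s['t'])
for q in('beam_mid','shutter_tab'):
    r=manip.mark_of(n,q)[0]; print(q,r['p'],r['position'],at_z(n,r['position'],.09 if q!='beam_mid' else .048,cT))
hsv=cv2.cvtColor(im,cv2.COLOR_RGB2HSV); m=cv2.inRange(hsv,(5,150,120),(22,255,255))
k,l,st,ce=cv2.connectedComponentsWithStats(m); 
for i in range(1,k):
    if st[i,4]>30: print(st[i],ce[i],at_z(n,ce[i],.09,cT))
E
```

```text
[0.5569 0.303  0.1968] [0.557  0.3028 0.1969] 3.35
beam_mid 0.83 [280.2, 238.5] [0.5797 0.2479 0.048 ]
shutter_tab 0.65 [280.5, 201.8] [0.5596 0.3001 0.09  ]
[277 196  11  15 154] [281.9416 202.5909] [0.5612 0.2999 0.09  ]
[342 372  13   7  55] [348.0364 375.1636] [0.7107 0.1302 0.09  ]
```

View pics/w2.png

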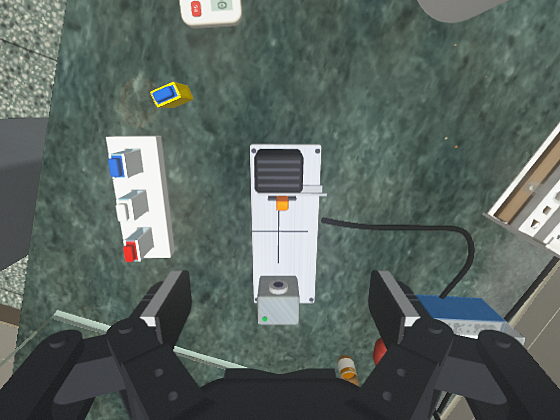

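Tab at (282,202) and photometer aligned with the tool; the yellow look-alike is well clear. Going down to pinch the tab.

>>> {"op": "step_arm", "data": {
  "targets": "-5 1 45 0; -5 1 85 0; -5 1 110 0; -5 1 120 0; -5 1 120 0; -5 1 120 0"
}}

```text
t: 4.1
tcp_pos: [0.5601, 0.2985, 0.0762]
tool_rot: [0.566, 0.824, 0.001, 0.001]
force: [0.3, -0.4, -0.2]
finger_gap: 0.997
gripper_force: 0.0
```

>>> {"op": "step_arm", "data": {
  "targets": "0 0 0 0; 0 0 0 0; 0 0 0 0; 0 0 0 0; 0 0 0 0; 0 0 0 0; 0 0 0 0; 0 0 0 0; 0 0 0 0; 0 0 0 0",
  "gripper": 1,
  "squeeze": 20
}}

```text
t: 5.1
tcp_pos: [0.5587, 0.2981, 0.0746]
tool_rot: [0.566, 0.824, -0.0, -0.0]
force: [0.1, -0.6, 0.3]
finger_gap: 0.003
gripper_force: 0.0
```

```bash
python3 - <<'E'
from h import *
n='wrist'; im=manip.snapshot(n); save(im,'w3'); s=manip.sense(); print(s['tcp_pos'],s['finger_gap'],s['force'])
im2=manip.snapshot('side'); save(im2,'s3')
a=cv2.resize(im[150:400,180:380],None,fx=2.4,fy=2.4,interpolation=cv2.INTER_CUBIC); b=im2[190:300,190:300]; b=cv2.resize(b,(300,300),interpolation=cv2.INTER_CUBIC)
c=np.zeros((600,790,3),np.uint8); c[:600,:480]=a; c[:300,485:785]=b; save(c,'c3')
E
```

```text
[0.55869224 0.29809845 0.07455661] -0.0016752967177270635 [-0.26039153 -0.00809142  0.18021685]
```

View pics/c3.png

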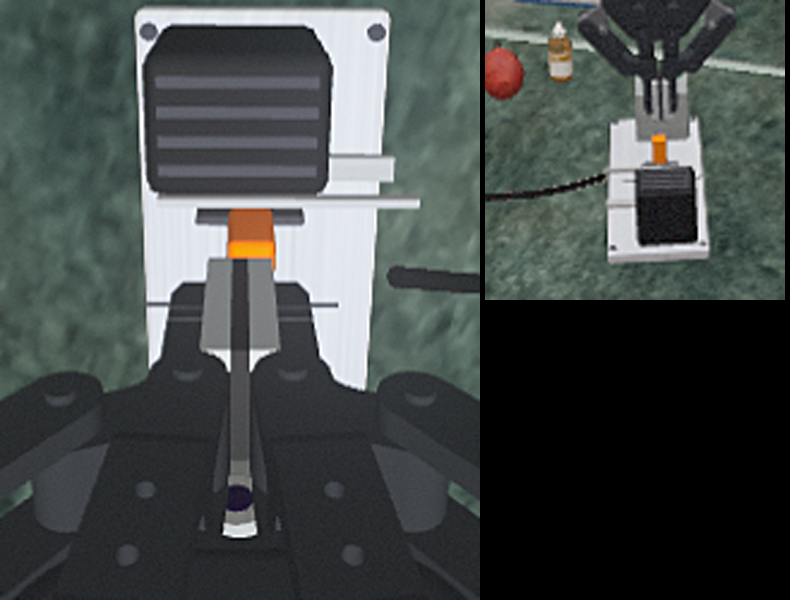

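```bash
python3 - <<'E'
from h import *
np.set_printoptions(precision=4,suppress=True)
n='wrist'; cT=T_of(n); s=manip.sense(); Rm=R.from_quat(s['tool_rot']).as_matrix(); t=np.array(s['tcp_pos'])
print('tool axes',Rm)
for d in((0,0,0),(.011,0,0),(-.011,0,0),(.011,0,-.02)): print(d,proj(n,t+Rm@np.array(d),cT),proj('side',t+Rm@np.array(d)))
for p in((284,250),(285,256),(285,262)):
    w=at_z(n,p,.09,cT); print(p,w,'tool',Rm.T@(w-t)*1e3)
im=cv2.imread('pics/w3.png')
hsv=cv2.cvtColor(im,cv2.COLOR_BGR2HSV)
for row in range(230,272,2): print(row,[tuple(im[row,c]) [::-1] for c in (276,282,286,290,294)] if row%4==2 else '')
E
```

```text
tool axes [[-0.3595  0.9331 -0.0001]
 [ 0.9331  0.3595 -0.    ]
 [ 0.     -0.0001 -1.    ]]
(0, 0, 0) [279.0236 243.8161] [254.6317 247.2706]
(0.011, 0, 0) [279.0058 227.4703] [254.7585 249.8879]
(-0.011, 0, 0) [279.0408 259.5915] [254.507  244.6977]
(0.011, 0, -0.02) [278.9078 240.3541] [254.4158 242.2748]
(284, 250) [0.5603 0.3019 0.09  ] tool [  2.9701   2.9244 -15.4325]
(285, 256) [0.5623 0.2986 0.09  ] tool [ -0.8639   3.5225 -15.4326]
(285, 262) [0.5637 0.295  0.09  ] tool [ -4.75     3.5422 -15.4327]
230 [(np.uint8(69), np.uint8(67), np.uint8(70)), (np.uint8(69), np.uint8(68), np.uint8(72)), (np.uint8(73), np.uint8(72), np.uint8(76)), (np.uint8(71), np.uint8(72), np.uint8(77)), (np.uint8(71), np.uint8(71), np.uint8(75))]
232 
234 [(np.uint8(221), np.uint8(224), np.uint8(228)), (np.uint8(221), np.uint8(224), np.uint8(230)), (np.uint8(218), np.uint8(224), np.uint8(228)), (np.uint8(220), np.uint8(225), np.uint8(229)), (np.uint8(219), np.uint8(224), np.uint8(228))]
236 
238 [(np.uint8(160), np.uint8(86), np.uint8(49)), (np.uint8(165), np.uint8(88), np.uint8(45)), (np.uint8(167), n
[... 1323 characters left out ...]
nt8(114), np.uint8(115), np.uint8(116)), (np.uint8(54), np.uint8(50), np.uint8(56)), (np.uint8(127), np.uint8(128), np.uint8(131)), (np.uint8(126), np.uint8(129), np.uint8(128)), (np.uint8(200), np.uint8(158), np.uint8(145))]
264 
266 [(np.uint8(94), np.uint8(95), np.uint8(96)), (np.uint8(57), np.uint8(59), np.uint8(62)), (np.uint8(128), np.uint8(130), np.uint8(130)), (np.uint8(127), np.uint8(128), np.uint8(130)), (np.uint8(190), np.uint8(197), np.uint8(211))]
268 
270 [(np.uint8(90), np.uint8(91), np.uint8(92)), (np.uint8(56), np.uint8(53), np.uint8(57)), (np.uint8(127), np.uint8(129), np.uint8(131)), (np.uint8(129), np.uint8(129), np.uint8(131)), (np.uint8(93), np.uint8(95), np.uint8(97))]
```

```bash
python3 - <<'E'
from h import *
a=cv2.imread('pics/side0.png').astype(int);b=cv2.imread('pics/s3.png').astype(int)
d=np.abs(a-b).max(2)
print('cols 240..268');
for r in range(214,256): print(r,' '.join('%3d'%v for v in d[r,240:270]))
E
```

```text
cols 240..268
214  57  54  58  58  63  58  62  51  50  50  45  57  63   3  30  54  75  64  52  51  53  62  57  60  64  46  45  53  64  20
215  49  44  51  53  57  46  55  52  54  46  44  40  50   3  23  42  44  46  40  42  53  58  78  58  60  62  74  83  42   3
216  62  50  47  59  65  70  86  80  67  96 111 105  85  62  74  82  72  72  88 108  96 115  83  27  39  50  62  41   4   6
217  38  49  35  40  38  58 117 145 136 171 166 167 160 129 136 157 155 144 152 141 141  99  48   7   4   3  10   1   9   9
218   5  22  17   2   9  20  45 119 145 131 143 153 131 138 150  99 139 143 140 143  58   8   2   5   2   2   6   3   5   6
219   3   4   3   8   6   2  17  62 139 152 147  60  45 106 128  19  52 118 150 165  30   3   1   7   2   6   7   8   3   4
220  13   5  10   3  11   5   8  40 126 153 157  24  22  69 119   4  18  84 148 152  34   3   4   3   4   4   6   6   4   8
221   3   6   8   8   5   1   1  15 107 157 162  39  34 109 141  44  30 117 153 163  35   3   4   9  13   6   2  12   3  18
222   2   6   8  11  11   5   0  15 103 153 152  40  32  98 130  39  27 113 157 158  29   1   
[... 3421 characters left out ...]
   7   1   9   5   7   8   3   8   2   5   7  10   6   5   7   5   6   9   7  13
251   6   5   8   9  10   2   8   3   5   8   5   4   7   8   5   9   8   4   8   3   5   1   4   5   9   4   4   5   4   2
252   6   8   4  10   3  11   4  11   6   4   6  10   5  11   5   6   9   6   8  10   8   2   7   8   7   7   2   9   5   4
253   4   4   9   3   8   3   5   3   3   5   8   4   7   1   8   5   5   3   2   7   2   5   7  11   2  12   0   6   5   7
254   6   5   5   4   8   5   2   5   6   5   4   5   3   9   5   3   9   4   6  10   6   3  10   2   6   2  13   8   2   9
255   6   9   6   6   4   3   6   7   8   4   6  16   3   5   6   6   3   6   2  15   1   9   4   4   2   2   2   5   6  10
```

```bash
python3 - <<'E'
from h import *
np.set_printoptions(precision=4,suppress=True)
s=manip.sense(); Rm=R.from_quat(s['tool_rot']).as_matrix(); t=np.array(s['tcp_pos'])
cT=T_of('wrist')
for r in (230,233):
  p,e=tri(ray('wrist',(281,257),cT),ray('side',(254.5,r))); print('tip',p,e,'tool mm',Rm.T@(p-t)*1e3)
# tab: wrist base/top rows and top center
p,e=tri(ray('wrist',(284.5,255),cT),ray('side',(254,240))); print('tab',p,e)
print(cT[1], cT[0])
# side image: tab rows
a=cv2.imread('pics/s3.png'); h=cv2.cvtColor(a,cv2.COLOR_BGR2HSV); m=cv2.inRange(h,(5,130,100),(22,255,255))
ys,xs=np.where(m[225:260,240:270]); print('side tab rows',ys.min()+225,ys.max()+225,xs.min()+240,xs.max()+240)
# FK sanity: wrist camera view of top camera tip
T=manip.snapshot('top'); save(T,'t3'); d=np.abs(T.astype(int)-cv2.imread('pics/top0.png')[:,:,::-1]).max(2)
print('proj tcp top',proj('top',t), proj('top',t+[0,0,.15])); ys,xs=np.where(d>40); print(np.c_[xs,ys].min(0),np.c_[xs,ys].max(0)); print('lamp',at_z('top',(150+237/3.2,120+262/3.2),.066))
E
```

```text
tip [0.5518 0.3154 0.1305] [np.float64(1.202245034131924), np.float64(1.2022450341316635)] tool mm [ 18.5832  -0.1665 -55.8914]
tip [0.5539 0.3105 0.1198] [np.float64(1.0858349543628145), np.float64(1.0858349543628603)] tool mm [ 13.2801  -0.0086 -45.2085]
tab [0.5596 0.3011 0.0953] [np.float64(1.2300293205459298), np.float64(1.2300293205459736)]
[[ 0.9333  0.3416  0.1109  0.5306]
 [ 0.3591 -0.8868 -0.2909  0.3727]
 [-0.001   0.3113 -0.9503  0.2537]
 [ 0.      0.      0.      1.    ]] {'fov_y': 68.21771179929817, 'cx': 279.58521969677696, 'cy': 212.0477153944489, 'k1': -0.012292545624938974, 'tool_from_camera': array([[-0.0004, -0.9503, -0.3114,  0.0797],
       [ 1.    , -0.0001, -0.001 ,  0.0006],
       [ 0.001 , -0.3114,  0.9503, -0.1791],
       [ 0.    ,  0.    ,  0.    ,  1.    ]])}
side tab rows 239 249 251 256
proj tcp top [230.759  197.9443] [224.1671 189.3492]
[ 20 154] [387 419]
lamp [0.5478 0.3193 0.066 ]
```

The side and wrist views both put the fingertips about 45 mm higher than the stated TCP. I'll test this in the open gap, where there is room either way.

>>> {"op": "step_arm", "data": {
  "targets": "-10 0 0 0; -20 0 0 0; -25 0 15 0; -25 0 30 0; -25 0 40 0; -25 0 40 0; -25 0 40 0"
}}

```text
t: 5.95
tcp_pos: [0.5671, 0.2749, 0.0337]
tool_rot: [0.566, 0.825, -0.001, -0.001]
force: [0.2, 0.1, -0.1]
finger_gap: 0.002
gripper_force: 0.0
```

```bash
python3 - <<'E'
from h import *
np.set_printoptions(precision=4,suppress=True)
s=manip.sense(); Rm=R.from_quat(s['tool_rot']).as_matrix(); t=np.array(s['tcp_pos']); print(t,s['force'])
w=manip.snapshot('wrist'); save(w,'w4'); sd=manip.snapshot('side'); save(sd,'s4')
print(proj('wrist',t+Rm@np.array([.011,0,0])),proj('side',t))
c=np.zeros((600,790,3),np.uint8); c[:600,:480]=cv2.resize(w[150:400,180:380],None,fx=2.4,fy=2.4,interpolation=cv2.INTER_CUBIC)
c[:600,485:785]=cv2.resize(sd[200:280,235:275],(300,600),interpolation=cv2.INTER_CUBIC); save(c,'c4')
E
```

```text
[0.5671 0.2749 0.0337] [ 0.1875  0.0873 -0.0624]
[277.638  226.8509] [255.2216 256.4232]
```

View pics/c4.png

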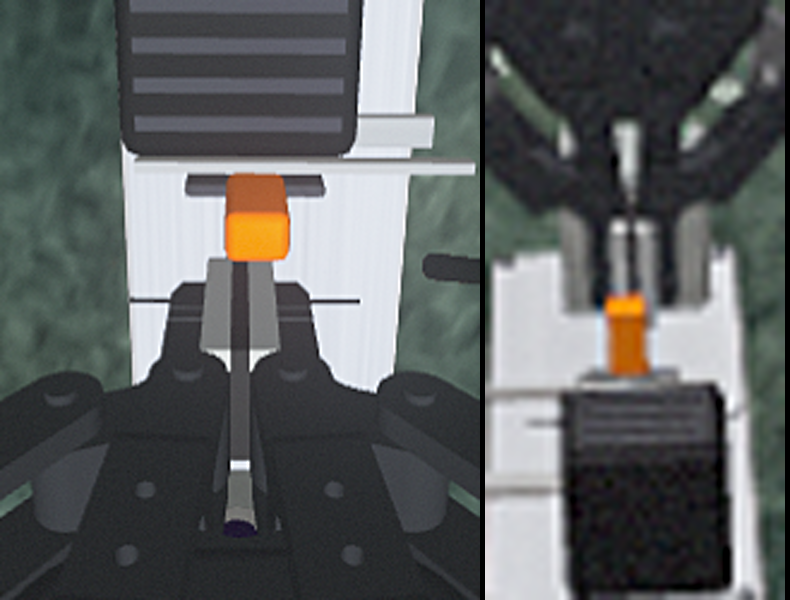

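>>> {"op": "step_arm", "data": {
  "targets": "0 0 8 0; 0 0 14 0; 0 0 18 0; 0 0 20 0; 0 0 21 0; 0 0 22 0"
}}

```text
t: 6.65
tcp_pos: [0.5678, 0.2748, 0.0125]
tool_rot: [0.566, 0.824, 0.0, 0.0]
force: [-0.7, 0.9, 0.0]
finger_gap: 0.0
gripper_force: 0.0
```

>>> {"op": "step_arm", "data": {
  "targets": "0 0 1 0; 0 0 2 0; 0 0 3 0"
}}

```text
t: 6.95
tcp_pos: [0.5678, 0.2748, 0.0097]
tool_rot: [0.566, 0.824, 0.0, 0.0]
force: [0.3, -0.7, -0.2]
finger_gap: 0.004
gripper_force: 0.0
```

No contact at z = 0.0097, which is below the base plate top (0.012). So the real tips are short of the nominal TCP; triangulation gives about 45 mm. I'll work with that offset.

```bash
python3 - <<'E'
from h import *
np.set_printoptions(precision=4,suppress=True)
def WT(t,q):
    T=np.eye(4); T[:3,:3]=R.from_quat(q).as_matrix(); T[:3,3]=t; c=manip.get_calibration('wrist'); return c,T@np.array(c['tool_from_camera'])
s=manip.sense(); q=s['tool_rot']; Rm=R.from_quat(q).as_matrix(); t=np.array(s['tcp_pos'])
c4=WT([.5671,.2749,.0337],q)
px=(180+257.5/2.4-.3,150+236/2.4-.3); w=at_z('wrist',px,.09,c4); print('tab w4',w,'tool rel now',Rm.T@(w-t)*1e3)
# finger inner geometry: tip length from wrist w4, front face x=.011
for z in(-.03,-.035,-.04,-.045,-.05): print(z,proj('wrist',np.array([.5671,.2749,.0337])+Rm@np.array([.011,0,z]),c4))
print('side cross-check',proj('side',w),'yaw tool y',np.degrees(np.arctan2(Rm[1,1],Rm[0,1])))
E
```

```text
tab w4 [0.5622 0.2977 0.09  ] tool rel now [ 23.402    3.0202 -80.307 ]
-0.03 [278.8504 247.9207]
-0.035 [278.8191 252.0439]
-0.04 [278.7858 256.4217]
-0.045 [278.7504 261.0782]
-0.05 [278.7127 266.0411]
side cross-check [252.9624 241.1317] yaw tool y 21.06985616789454
```

>>> {"op": "step_arm", "data": {
  "targets": "0 0 -35 0; 0 0 -66 0; 12 2 -66 0; 23 3 -66 0; 23 3 -66 0; 23 3 -60 0; 23 3 -40 0; 23 3 -23 0; 23 3 -23 0; 23 3 -23 0",
  "gripper": 0
}}

```text
t: 7.95
tcp_pos: [0.5615, 0.2968, 0.0313]
tool_rot: [0.566, 0.824, -0.001, -0.001]
force: [-0.1, 0.6, 0.6]
finger_gap: 0.997
gripper_force: 0.0
```

>>> {"op": "step_arm", "data": {
  "targets": "0 0 0 0; 0 0 0 0; 0 0 0 0; 0 0 0 0; 0 0 0 0; 0 0 0 0; 0 0 0 0; 0 0 0 0",
  "gripper": 1,
  "squeeze": 20
}}

```text
t: 8.75
tcp_pos: [0.5623, 0.2974, 0.033]
tool_rot: [0.566, 0.825, 0.0, 0.0]
force: [-0.3, -0.1, 3.8]
finger_gap: 0.132
gripper_force: 24.0
```

>>> {"op": "step_arm", "data": {
  "targets": "0 3 0 0; 0 6 0 0; 0 9 0 0; 0 12 0 0; 0 15 0 0; 0 18 0 0; 0 20 0 0; 0 22 0 0; 0 24 0 0"
}}

```text
t: 9.65
tcp_pos: [0.5851, 0.3061, 0.033]
tool_rot: [0.566, 0.824, 0.0, 0.0]
force: [-1.2, -1.2, 5.2]
finger_gap: 0.13
gripper_force: 24.3
```

>>> {"op": "step_arm", "data": {
  "targets": "0 1 0 0; 0 2 0 0; 0 3 0 0; 0 4 0 0; 0 5 0 0; 0 6 0 0; 0 7 0 0; 0 8 0 0; 0 8 0 0"
}}

```text
t: 10.55
tcp_pos: [0.5864, 0.3067, 0.0328]
tool_rot: [0.566, 0.825, -0.005, -0.004]
force: [-11.1, -5.2, 13.6]
finger_gap: 0.132
gripper_force: 25.3
```

>>> {"op": "step_arm", "data": {
  "targets": "0 -2 0 0; 0 -5 0 0; 0 -5 0 0"
}}

```text
t: 10.85
tcp_pos: [0.5867, 0.3067, 0.033]
tool_rot: [0.566, 0.825, -0.001, -0.0]
force: [-3.6, -0.7, 7.0]
finger_gap: 0.132
gripper_force: 24.4
```

>>> {"op": "step_arm", "data": {
  "targets": "0 0 0 0; 0 0 0 0; 0 0 0 0; 0 0 -20 0; 0 0 -60 0; 0 0 -100 0; 0 0 -100 0; 0 0 -100 0",
  "gripper": 0
}}

```text
t: 11.65
tcp_pos: [0.5883, 0.3074, 0.1338]
tool_rot: [0.566, 0.824, 0.001, 0.001]
force: [0.0, 0.5, -0.7]
finger_gap: 1.0
gripper_force: 0.0
```

```bash
python3 - <<'E'
from h import *
np.set_printoptions(precision=4,suppress=True)
s=manip.sense(); t=np.array(s['tcp_pos']); Rm=R.from_quat(s['tool_rot']).as_matrix(); n='wrist'; cT=T_of(n); im=manip.snapshot(n); save(im,'w5'); print(t,s['t'],s['finger_gap'])
for q,z in(('beam_mid',.048),('shutter_tab',.09),('photometer',0),('cell_rack',0),('sample_center',.031),('sample',.006)):
    for r in manip.mark_of(n,q)[:2]: print(q,r['p'],r['position'],at_z(n,r['position'],z,cT))
hsv=cv2.cvtColor(im,cv2.COLOR_RGB2HSV)
for nm,lo,hi,z in(('or',(5,150,120),(22,255,255),.09),('blue',(105,150,80),(125,255,255),.066)):
    k,l,st,ce=cv2.connectedComponentsWithStats(cv2.inRange(hsv,lo,hi))
    for i in range(1,k):
        if 30<st[i,4]<900: print(nm,st[i],ce[i],at_z(n,ce[i],z,cT))
E
```

```text
[0.5883 0.3074 0.1338] 11.65 0.9999763739454266
beam_mid 0.79 [246.9, 263.5] [0.5808 0.2418 0.048 ]
photometer 0.81 [251.2, 242.6] [0.5806 0.2422 0.    ]
cell_rack 0.7 [90.0, 206.4] [0.4073 0.2202 0.    ]
sample_center 0.68 [111.5, 82.4] [0.4193 0.3524 0.031 ]
sample_center 0.63 [64.3, 165.1] [0.393  0.2673 0.031 ]
sample 0.93 [76.6, 161.7] [0.3892 0.2649 0.006 ]
sample 0.87 [129.9, 86.1] [0.4235 0.3527 0.006 ]
or [270 208  15  18 261] [277.2414 216.6207] [0.5859 0.3097 0.09  ]
blue [ 79  69  34  24 433] [94.8891 80.1293] [0.4249 0.3532 0.066 ]
blue [ 28 158  24  26 349] [ 37.9427 171.0201] [0.3944 0.269  0.066 ]
blue [447 321  48  18 450] [468.5378 327.9178] [0.8012 0.2621 0.066 ]
```

Shutter is at its stop (travel 25.8 mm plus a 0–6 mm start, with 12 N of resistance). Now over to the sample.

>>> {"op": "step_arm", "data": {
  "targets": "5 -35 0 0; 10 -75 0 0; 18 -115 0 0; 25 -155 0 0; 30 -185 0 0; 31 -198 0 0; 31 -198 0 0; 31 -198 0 0; 31 -198 0 0"
}}

```text
t: 12.9
tcp_pos: [0.3942, 0.2654, 0.1328]
tool_rot: [0.566, 0.824, 0.001, 0.001]
force: [0.7, -0.5, 0.5]
finger_gap: 1.001
gripper_force: 0.0
```

```bash
python3 - <<'E'
from h import *
np.set_printoptions(precision=4,suppress=True)
s=manip.sense(); t=np.array(s['tcp_pos']); Rm=R.from_quat(s['tool_rot']).as_matrix(); n='wrist'; cT=T_of(n); im=manip.snapshot(n); save(im,'w6'); print(t,s['t'],s['finger_gap'])
for q,z in(('cell_rack',0),('sample_center',.031),('sample',.006)):
    for r in manip.mark_of(n,q)[:2]: print(q,r['p'],r['position'],Rm.T@(at_z(n,r['position'],z,cT)-t)*1e3)
hsv=cv2.cvtColor(im,cv2.COLOR_RGB2HSV)
k,l,st,ce=cv2.connectedComponentsWithStats(cv2.inRange(hsv,(105,150,80),(125,255,255)))
for i in range(1,k):
    if 60<st[i,4]<2000: print(st[i],ce[i],Rm.T@(at_z(n,ce[i],.066,cT)-t)*1e3)
save(cv2.resize(im[100:300,150:410],None,fx=3,fy=3,interpolation=cv2.INTER_CUBIC),'w6c')
E
```

```text
[0.3942 0.2654 0.1328] 12.9 1.0006065777861424
cell_rack 0.93 [277.6, 232.4] [-45.6533  -1.9407 132.8035]
sample_center 0.81 [279.5, 195.8] [  3.6983   0.1778 101.8042]
sample_center 0.81 [338.8, 117.9] [ 73.6755  51.7225 101.9487]
sample 0.78 [278.7, 190.4] [  2.605   -0.665  126.8019]
sample 0.66 [337.5, 120.0] [ 71.2285  55.1528 126.9592]
[330 110  29  22 326] [344.773  120.6227] [72.4406 50.0216 66.9437]
[553 357   7  20  62] [557.0323 367.9032] [-168.0752  282.5622   67.6563]
```

View pics/w6c.png

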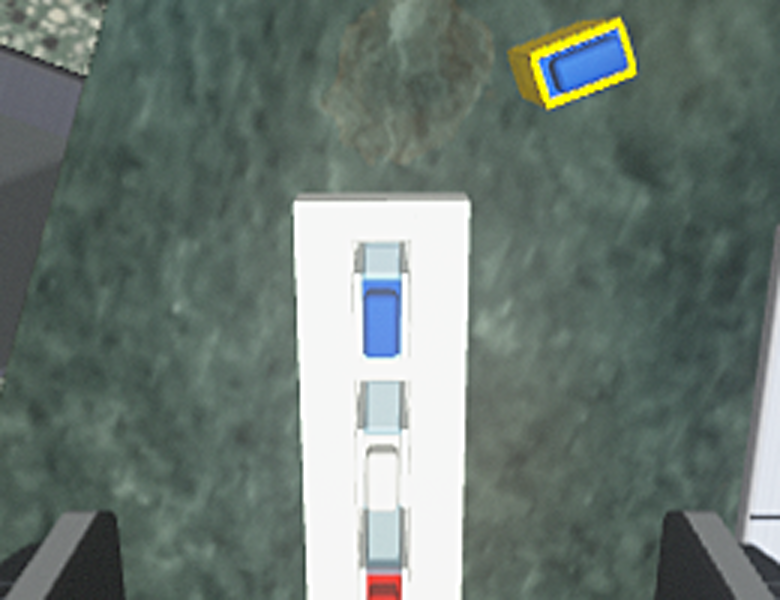

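```bash
python3 - <<'E'
from h import *
np.set_printoptions(precision=4,suppress=True)
n='wrist'; cT=T_of(n); s=manip.sense(); t=np.array(s['tcp_pos']); Rm=R.from_quat(s['tool_rot']).as_matrix()
f=lambda x,y:(150+(x+.5)/3-.5,100+(y+.5)/3-.5)
for nm,p,z in(('stop',(381.5,322),.066),('stop far edge',(382,357),.066),('rackedge',(382,202),.018),('bodytop +y edge',(382,279),.056)):
    w=at_z(n,f(*p),z,cT); print(nm,w,Rm.T@(w-t)*1e3)
im=cv2.imread('pics/w6.png'); print('tips rows in open: col by row'); 
sd=manip.snapshot('side'); save(sd,'s6'); 
hs=cv2.cvtColor(sd,cv2.COLOR_RGB2HSV); k,l,st,ce=cv2.connectedComponentsWithStats(cv2.inRange(hs,(105,120,60),(125,255,255)))
for i in range(1,k):
    if 20<st[i,4]<400: print(st[i],ce[i])
E
```

```text
stop [0.3894 0.2676 0.066 ] [ 3.6498 -1.9898 66.483 ]
stop far edge [0.3932 0.2581 0.066 ] [-6.6001 -1.8827 66.4832]
rackedge [0.3803 0.2909 0.018 ] [ 28.6163  -2.2027 114.4825]
bodytop +y edge [0.3861 0.2767 0.056 ] [13.306  -1.9113 76.4829]
tips rows in open: col by row
[358 154  29   6  82] [373.1707 156.5   ]
[261 163   6   7  23] [263.8696 166.3913]
[255 168   4  14  32] [256.375 175.   ]
[328 252   6   9  34] [330.3235 255.7353]
[305 274  10   7  52] [309.5385 276.8269]
```

>>> {"op": "step_arm", "data": {
  "targets": "1 -2 30 0; 1 -2 65 0; 1 -2 95 0; 1 -2 118 0; 1 -2 125 0; 1 -2 125 0; 1 -2 125 0"
}}

```text
t: 13.85
tcp_pos: [0.39, 0.2653, 0.0082]
tool_rot: [0.566, 0.824, 0.001, 0.0]
force: [0.2, 0.1, 0.4]
finger_gap: 1.0
gripper_force: 0.0
```

```bash
python3 - <<'E'
from h import *
np.set_printoptions(precision=4,suppress=True)
s=manip.sense(); print(s['tcp_pos'],s['force'])
w=manip.snapshot('wrist'); save(w,'w7'); sd=manip.snapshot('side'); save(sd,'s7')
c=np.zeros((600,800,3),np.uint8); c[:330,:800]=cv2.resize(w[170:335,80:480],(800,330),interpolation=cv2.INTER_CUBIC)
c[335:600,:470]=cv2.resize(sd[220:300,270:412],(470,265),interpolation=cv2.INTER_CUBIC); save(c,'c7')
E
```

```text
[0.39   0.2653 0.0082] [0.1627 0.0507 0.4094]
```

View pics/c7.png

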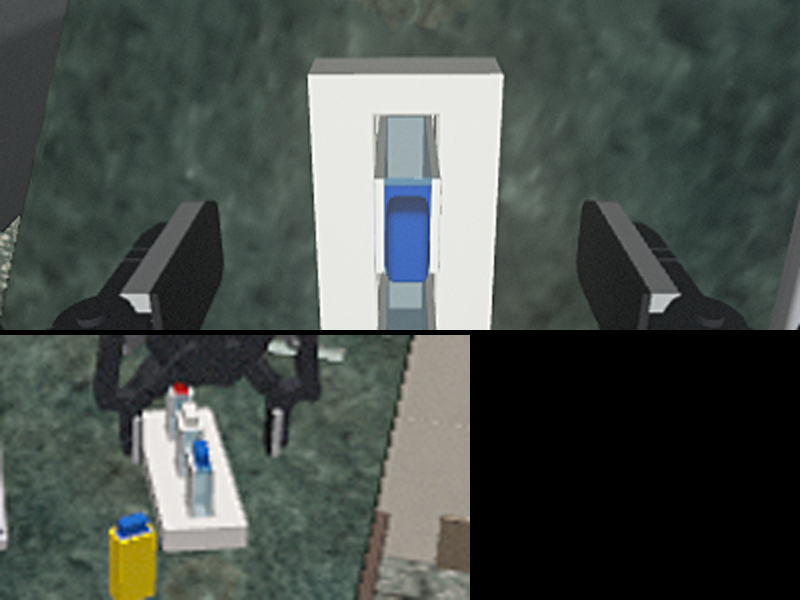

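Wrist and side crops: the blue stopper sits between the two open fingers, 1–2 mm off centre, and the white and red cells and the yellow look-alike are clear.

>>> {"op": "step_arm", "data": {
  "targets": "1 1 6 0; 1.5 1.5 14 0; 1.5 1.5 19 0; 1.5 1.5 22 0; 1.5 1.5 22 0; 1.5 1.5 22 0"
}}

```text
t: 14.55
tcp_pos: [0.39, 0.2669, -0.0146]
tool_rot: [0.566, 0.824, -0.0, -0.0]
force: [-0.6, 0.2, 0.9]
finger_gap: 0.998
gripper_force: 0.0
```

>>> {"op": "step_arm", "data": {
  "targets": "0 0 0 0; 0 0 0 0; 0 0 0 0; 0 0 0 0; 0 0 0 0; 0 0 0 0; 0 0 0 0; 0 0 0 0",
  "gripper": 1,
  "squeeze": 25
}}

```text
t: 15.35
tcp_pos: [0.3902, 0.2669, -0.0143]
tool_rot: [0.566, 0.824, 0.0, 0.0]
force: [-0.4, -0.3, 2.1]
finger_gap: 0.186
gripper_force: 30.7
```

>>> {"op": "step_arm", "data": {
  "targets": "0 0 -5 0; 0 0 -15 0; 0 0 -40 0; 0 0 -75 0; 0 0 -105 0; -10 15 -115 0; -30 50 -115 0; -50 90 -115 0; -70 130 -115 0; -85 155 -115 0; -91 167 -115 0; -91 167 -115 0"
}}

```text
t: 16.55
tcp_pos: [0.5807, 0.2414, 0.1011]
tool_rot: [0.567, 0.824, 0.001, 0.001]
force: [0.3, 0.9, -1.0]
finger_gap: 0.183
gripper_force: 30.4
```

```bash
cat > look.py <<'E'
from h import *
import sys
np.set_printoptions(precision=4,suppress=True)
s=manip.sense(); t=np.array(s['tcp_pos']); Rm=R.from_quat(s['tool_rot']).as_matrix(); print(t,s['t'],s['finger_gap'],s['gripper_force'],'yaw',np.degrees(np.arctan2(Rm[1,1],Rm[0,1])),Rm[2])
for n in('wrist','side','top'):
    cT=T_of(n); im=manip.snapshot(n); save(im,n[0]+sys.argv[1])
    for q in('beam_mid','sample','sample_center','shutter_tab','photometer'):
        for r in manip.mark_of(n,q)[:3]:
            w=[at_z(n,r['position'],z,cT)[:2] for z in(({'beam_mid':.048,'sample_center':t[2]+.0453,'sample':t[2]+.0203,'shutter_tab':.09,'photometer':0}[q]),)]
            print(n,q,round(r['p'],2),np.round(r['position'],1),w[0])
E
python3 look.py 8
```

```text
[0.5807 0.2414 0.1011] 16.55 0.18331129175263763 30.41864812374115 yaw 20.982113620053287 [-0.0004  0.002  -1.    ]
wrist beam_mid 0.57 [278.  215.9] [0.5798 0.2415]
wrist beam_mid 0.35 [ 91.7 153.4] [0.4326 0.2379]
wrist sample 0.93 [279.7 257.3] [0.5809 0.2423]
wrist sample 0.72 [134.9   2.2] [0.4761 0.336 ]
wrist sample_center 0.9 [282.8 283.4] [0.5829 0.2412]
wrist sample_center 0.17 [324.8 144.3] [0.5753 0.3101]
wrist shutter_tab 0.67 [324.8 144.7] [0.585  0.3075]
wrist photometer 0.86 [277.8 201.9] [0.5804 0.239 ]
wrist photometer 0.71 [282.2 281.5] [0.6149 0.1611]
side beam_mid 0.88 [255.5 240.9] [0.5814 0.231 ]
side sample 0.73 [306.4 297.9] [0.3865 0.5018]
side sample 0.45 [256.3 216.2] [0.5736 0.2395]
side sample_center 0.72 [251.2 204.4] [0.5878 0.2318]
side sample_center 0.64 [308.7 287.6] [0.3821 0.5038]
side sample_center 0.32 [295.9 330.8] [0.3742 0.6167]
side shutter_tab 0.71 [242.2 241. ] [0.5857 0.3037]
side photometer 0.89 [255.5 259.5] [0.5803 0.2394]
top beam_mid 0.77 [247.7 192.1] [0.5814 0.2494]
top sample 0.57 [216.6 242.7] [0.4209 0.3302]
top sample 0.17 [304.4 143.3] [0.7169 0.0783]
top sample_center 0.59 [214.8 245.1] [0.4129 0.3313]
top shutter_tab 0.51 [227.5 185.5] [0.594 0.307]
```

```bash
cat > cross.py <<'E'
from h import *
np.set_printoptions(precision=4,suppress=True)
def WT(t,yaw):
    T=np.eye(4); y=np.radians(yaw); Y=np.array([np.cos(y),np.sin(y),0]); Z=np.array([0,0,-1.]); T[:3,:3]=np.c_[np.cross(Y,Z),Y,Z]; T[:3,3]=t; c=manip.get_calibration('wrist'); return c,T@np.array(c['tool_from_camera'])
def blackhat(f):
    g=cv2.cvtColor(cv2.imread(f'pics/{f}.png'),cv2.COLOR_BGR2GRAY); return cv2.morphologyEx(g,cv2.MORPH_BLACKHAT,np.ones((7,7),np.uint8)).astype(float)
def lines(f,cam,cT,c0=(.579,.242),yaw=21):
    b=blackhat(f); y=np.radians(yaw); X=np.array([np.cos(y),np.sin(y),0]); Y=np.array([-np.sin(y),np.cos(y),0]); c=np.array([*c0,.012])
    out=[]
    for A,B,nm in((X,Y,'x-line: y offs'),(Y,X,'y-line: x offs')):
        P=[]
        for a in np.linspace(-.03,.03,25):
            if abs(a)<.006: continue
            o=np.arange(-.012,.0121,.0004); v=[]
            for k in o:
                u=proj(cam,c+A*a+B*k,cT); v.append(cv2.getRectSubPix(b.astype(np.float32),(1,1),tuple(map(float,u)))[0,0])
            v=np.array(v)
            if v.max()>25: w=np.clip(v-.5*v.max(),0,None); P.append((a,(w*o).sum()/w.sum(),v.max()))
        P=np.array(P)
        if len(P)>4:
            m=np.abs(P[:,1]-np.median(P[:,1]))<.002; k=np.polyfit(P[m,0],P[m,1],1); print(f,nm,'%.2f mm at 0, slope %.2f deg, n %d/%d'%(k[1]*1e3,np.degrees(k[0]),m.sum(),len(P))); out.append(k[1])
        else: print(f,nm,'few',len(P)); out.append(np.nan)
    print('  cross',c+Y*out[0]+X*out[1])
if __name__=='__main__':
    lines('w1','wrist',WT([.5429,.2669,.3043],20.76)); lines('w2','wrist',WT([.5569,.3030,.1968],21.07)); lines('w5','wrist',WT([.5883,.3074,.1338],21.0)); lines('w8','wrist',WT([.5807,.2414,.1011],20.98))
    lines('side0','side',None); lines('top0','top',None)
E
python3 cross.py
```

```text
w1 x-line: y offs 0.75 mm at 0, slope -0.25 deg, n 20/20
w1 y-line: x offs -0.29 mm at 0, slope 0.57 deg, n 20/20
  cross [0.5785 0.2426 0.012 ]
w2 x-line: y offs 0.29 mm at 0, slope -0.11 deg, n 20/20
w2 y-line: x offs -0.49 mm at 0, slope 0.24 deg, n 19/20
  cross [0.5784 0.2421 0.012 ]
w5 x-line: y offs 0.55 mm at 0, slope -0.59 deg, n 20/20
w5 y-line: x offs -0.05 mm at 0, slope 0.23 deg, n 20/20
  cross [0.5788 0.2425 0.012 ]
w8 x-line: y offs 0.48 mm at 0, slope -0.31 deg, n 20/20
w8 y-line: x offs 0.15 mm at 0, slope 0.14 deg, n 20/20
  cross [0.579  0.2425 0.012 ]
side0 x-line: y offs -3.01 mm at 0, slope 0.44 deg, n 7/11
side0 y-line: x offs 3.42 mm at 0, slope 0.73 deg, n 2/5
  cross [0.5833 0.2404 0.012 ]Traceback (most recent call last):
  File "cross.py", line 26, in <module>
    lines('side0','side',None); lines('top0','top',None)
                                ~~~~~^^^^^^^^^^^^^^^^^^^
  File "cross.py", line 16, in lines
    u=proj(cam,c+A*a+B*k,cT); v.append(cv2.getRectSubPix(b.astype(np.float32),(1,1),tuple(map(float,u)))[0,0])
  File "h.py", line 18, in proj
    c,T=cT or T_of(cam); q=np.linalg.inv(T)@np.append(p,1); u=q[:2]/q[2]
              ~~~~^^^^^
  File "h.py", line 5, in T_of
    c=manip.get_calibration(cam)
ValueError: time passes only in moves, steps and waits
```

```bash
python3 - <<'E'
from cross import *
cT=WT([.5807,.2414,.1011],20.98); T=np.eye(4); im=cv2.imread('pics/w8.png'); h=cv2.cvtColor(im,cv2.COLOR_BGR2HSV)
m=cv2.inRange(h,(105,150,60),(125,255,255)); k,l,st,ce=cv2.connectedComponentsWithStats(m)
t=np.array([.5807,.2414,.1011]); y=np.radians(20.98); Y=np.array([np.cos(y),np.sin(y),0]); X=np.array([np.sin(y),-np.cos(y),0])*-1
loc=lambda w:((w-t)@X*1e3,(w-t)@Y*1e3)
for i in range(1,k):
    if st[i,4]>100: print(st[i],ce[i])
    if st[i,4]>100 and 200<ce[i][0]<360:
        x0,y0,w,hh,_=st[i]
        for p in((x0,y0),(x0+w-1,y0),(x0,y0+hh-1),(x0+w-1,y0+hh-1)): print(p,loc(at_z('wrist',p,t[2]+.0803,cT)))
        v=h[y0-25:y0+hh+12,int(ce[i][0]),2]; print(list(zip(range(y0-25,y0+hh+12),v.tolist(),h[y0-25:y0+hh+12,int(ce[i][0]),0].tolist())))
        print([(c,int(h[y0-4,c,2])) for c in range(x0-12,x0+w+12)])
for z in(.0703,.0803):
  for x in(-9.5,9.5,-13,13): print(z,x,proj('wrist',t+X*x/1e3+[0,0,z],cT))
E
```

```text
[ 451  291  109   49 1637] [496.4007 307.2272]
[ 267  292   26   58 1292] [279.5457 321.719 ]
(np.int32(267), np.int32(292)) (np.float64(16.495181865701717), np.float64(-4.176857601071489))
(np.int32(292), np.int32(292)) (np.float64(16.496820172452722), np.float64(4.987640870923819))
(np.int32(267), np.int32(349)) (np.float64(-9.323665675894377), np.float64(-4.522469536360413))
(np.int32(292), np.int32(349)) (np.float64(-9.319447839147843), np.float64(5.306353195103105))
[(267, 184, 95), (268, 185, 98), (269, 185, 95), (270, 184, 95), (271, 185, 95), (272, 184, 96), (273, 183, 95), (274, 182, 97), (275, 186, 96), (276, 184, 93), (277, 184, 95), (278, 185, 96), (279, 184, 93), (280, 187, 94), (281, 163, 97), (282, 115, 99), (283, 129, 100), (284, 140, 100), (285, 141, 100), (286, 133, 102), (287, 151, 103), (288, 185, 103), (289, 188, 102), (290, 188, 101), (291, 176, 104), (292, 187, 109), (293, 202, 109), (294, 200, 108), (295, 197, 108), (296, 205, 109), (297, 188, 108), (298, 136, 110), (299, 93, 111), (300, 104, 109), (301, 104, 109), (302, 105, 108), (303, 109, 109), (304, 111, 
[... 1093 characters left out ...]
(267, 179), (268, 183), (269, 182), (270, 183), (271, 182), (272, 182), (273, 184), (274, 184), (275, 181), (276, 183), (277, 183), (278, 184), (279, 185), (280, 174), (281, 176), (282, 174), (283, 175), (284, 173), (285, 177), (286, 173), (287, 174), (288, 175), (289, 173), (290, 175), (291, 175), (292, 176), (293, 140), (294, 214), (295, 219), (296, 219), (297, 221), (298, 230), (299, 102), (300, 52), (301, 54), (302, 53), (303, 116), (304, 113)]
0.0703 -9.5 [278.6034 332.1467]
0.0703 9.5 [278.5357 293.2858]
0.0703 -13 [278.6153 338.913 ]
0.0703 13 [278.5226 285.7108]
0.0803 -9.5 [278.5032 349.3692]
0.0803 9.5 [278.4245 308.2563]
0.0803 -13 [278.5169 356.4935]
0.0803 13 [278.4092 300.2036]
```

Cell is upright in the fingers and within 0.5 mm of the tool axis. The cross at (0.5788, 0.2425) agrees across four wrist views. Lowering.

>>> {"op": "step_arm", "data": {
  "targets": "2 -2 0 0.3; 2 -2 15 0.3; 2 -2 35 0.3; 2 -2 55 0.3; 2 -2 72 0.3; 2 -2 84 0.3; 2 -2 92 0.3; 2 -2 96 0.3; 2 -2 98 0.3; 2 -2 98 0.3; 2 -2 98 0.3; 2 -2 98 0.3"
}}

```text
t: 18.65
tcp_pos: [0.5765, 0.2433, 0.0032]
tool_rot: [0.568, 0.823, 0.0, 0.0]
force: [0.1, 0.8, -1.1]
finger_gap: 0.183
gripper_force: 30.4
```

```bash
cat > fin.py <<'E'
from cross import *
import sys
L=[]
for i in range(4):
    im=manip.snapshot('wrist'); s=manip.sense(); L.append(np.r_[s['tcp_pos'],s['tool_rot'],s['q']])
save(im,'w'+sys.argv[1]); sd=manip.snapshot('side'); save(sd,'s'+sys.argv[1])
A=np.array(L); m=A.mean(0); Rm=R.from_quat(m[3:7]).as_matrix(); yaw=np.degrees(np.arctan2(Rm[1,1],Rm[0,1])); print('t',s['t'],m[:3],A[:,:3].std(0),'yaw',yaw,'toolz',Rm[:,2],s['force'],s['finger_gap'],s['gripper_force'])
t=m[:3]; cT=WT(t,yaw)
try: lines('w'+sys.argv[1],'wrist',cT)
except Exception as e: print(e)
tgt=np.array([.5788,.2425,.0027]); cell=t+Rm@np.array([-.0002,.0004,0]); print('needed tool mm',Rm.T@(tgt-cell)*1e3)
h=cv2.cvtColor(im,cv2.COLOR_RGB2HSV); b=cv2.inRange(h,(105,150,60),(125,255,255)); k,l,st,ce=cv2.connectedComponentsWithStats(b)
print([(st[i].tolist()) for i in range(1,k) if st[i,4]>100 and 200<ce[i][0]<360])
c=np.zeros((600,790,3),np.uint8); c[:600,:480]=cv2.resize(im[150:400,180:380],None,fx=2.4,fy=2.4,interpolation=cv2.INTER_CUBIC)
c[:450,485:785]=cv2.resize(sd[205:265,235:275],(300,450),interpolation=cv2.INTER_CUBIC); save(c,'c'+sys.argv[1])
E
python3 fin.py 9
```

```text
t 18.85 [0.5764 0.2433 0.003 ] [0.0001 0.     0.0001] yaw 20.772970727785104 toolz [ 0.0007  0.0002 -1.    ] [ 0.2315 -0.7612 -0.948 ] 0.1797609337788863 30.43014407157898
w9 x-line: y offs 0.67 mm at 0, slope -0.36 deg, n 19/20
expected non-empty vector for x
needed tool mm [-1.3865  1.5986  0.3296]
[[267, 292, 26, 57, 1222]]
```

>>> {"op": "step_arm", "data": {
  "targets": "-0.7 0.8 0 0; -1.4 1.6 0.3 0; -1.4 1.6 0.3 0; -1.4 1.6 0.3 0; -1.4 1.6 0.3 0"
}}

```text
t: 19.4
tcp_pos: [0.5781, 0.2425, 0.0023]
tool_rot: [0.568, 0.823, -0.0, -0.0]
force: [-0.7, 0.8, -0.9]
finger_gap: 0.184
gripper_force: 30.4
```

```bash
python3 fin.py 10
```

```text
t 19.6 [0.578  0.2425 0.0023] [0. 0. 0.] yaw 20.773811874670862 toolz [-0.0001 -0.     -1.    ] [ 0.3483 -1.1685  0.0808] 0.18460735211936075 30.430245995521545
w10 x-line: y offs 0.68 mm at 0, slope -0.03 deg, n 20/20
w10 y-line: x offs 0.27 mm at 0, slope 0.91 deg, n 12/20
  cross [0.579  0.2427 0.012 ]
needed tool mm [-0.0383  0.3248 -0.4151]
[[267, 292, 26, 57, 1223]]
```

View pics/c10.png

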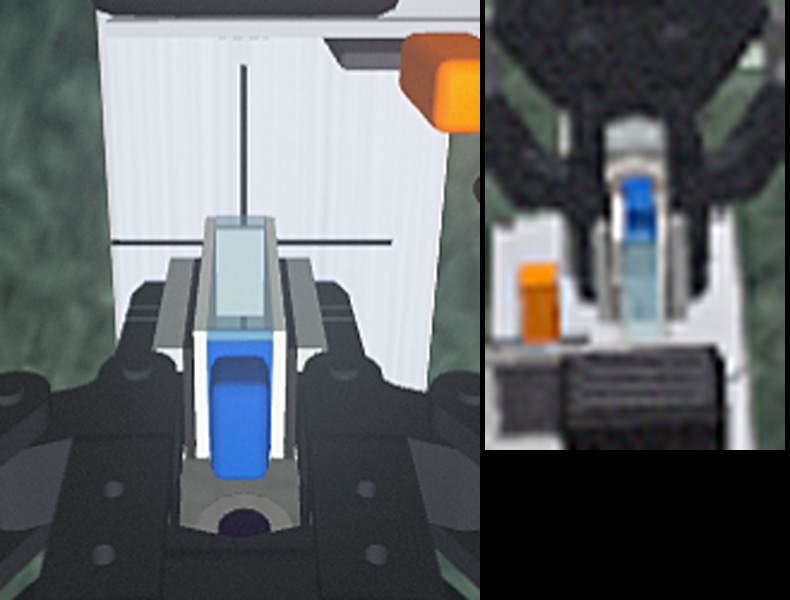

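Final crop: the cell stands upright on the cross, pads flat on the frosted faces, orange tab at the open end, detector port behind the cell. One half-millimetre trim remains.

>>> {"op": "step_arm", "data": {
  "targets": "0 0.5 -0.4 0; 0 0.5 -0.4 0; 0 0.5 -0.4 0; 0 0.5 -0.4 0; 0 0.5 -0.4 0; 0 0.5 -0.4 0"
}}

```text
t: 20.25
tcp_pos: [0.5786, 0.2426, 0.0027]
tool_rot: [0.568, 0.823, -0.0, 0.0]
force: [-0.8, -0.5, -0.2]
finger_gap: 0.178
gripper_force: 30.4
```

```bash
python3 fin.py 11; python3 -c "
from station import manip; print(manip.sign_off())"
```

```text
t 20.45 [0.5785 0.2426 0.0027] [0. 0. 0.] yaw 20.771774197703493 toolz [-0. -0. -1.] [0.0929 0.1351 0.7694] 0.18415377174841469 30.429400205612183
w11 x-line: y offs 0.58 mm at 0, slope -0.37 deg, n 20/20
w11 y-line: x offs -0.21 mm at 0, slope 2.13 deg, n 15/19
  cross [0.5786 0.2425 0.012 ]
needed tool mm [-0.0171 -0.2086  0.007 ]
[[267, 292, 26, 57, 1218]]
the job is handed in; nothing more can be done
None
```

I handed the job in at about 20.5 s of the 51 s allowed: the shutter is open to its stop, and the blue-stoppered cell is held upright by its frosted faces in the light path, within about 0.5 mm of the middle by camera measurement.

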